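# Fit the keyed tube holder on the press-to-run mixer

## Task

Take the tube holder with the keyed shank (square grip, lug on its flange) out of the storage block and push its shank into the hub of the bench tube mixer, turning it until the key slips into the keyway and the flange sits fully home on the hub. Keep pushing, so that the spring-loaded hub is pressed all the way down and the mixer runs, and finish while still gripping the holder and holding it down. Leave the other tube holder and the vial, bottle and beaker between the mixer and the block where they stand.

Things in the scene. Friction and masses are not known exactly. Their poses are not given: they have to be found in the camera images.
- keyed_grip (a point): Centre of the square grip of the keyed tube holder (about 150 g, loose): a grey plastic block 26 x 26 mm (sides along x and y), 50 mm high, so reaching 25 mm above and below this point; a white tube cap 15 mm across stands 10 mm out of its top. z is the holder's axis, up; x points the way its key and lug point.
- keyed_seat (a point): Same holder, same axes: centre of the underside of its flange, 31 mm below the grip's centre; this face sits on the hub's rim when home. The flange is round, 44 mm across and 6 mm thick, with a lug 8 mm wide reaching 32 mm out from the axis along +x.
- keyed_tip (a point): Same holder, same axes: lower end of its steel shank, 36 mm below the seat face. Shank 18 mm in diameter. Its upper 22 mm carries one key on the +x side, 6 mm wide, reaching 15 mm out from the axis; the lower 14 mm is a round pilot nose without key, tapering to 10 mm across over the last 6 mm.
- plain_grip (a point): Centre of the grip of the other tube holder (loose, not to be used), in the other hole of the block: round grip 26 mm in diameter and 50 mm high, plain round shank, round flange, no key and no lug.
- stand: Fixed storage block of light wood, 80 (x) x 190 (y) x 60 mm high; origin at the centre of its underside. Two plain through holes 34 mm in diameter at y = -55 and +55 mm; a holder hangs loosely in each, its flange resting on the top face, 60 mm up. Which holder is in which hole varies, and so does its yaw.
- mixer: Fixed grey tube mixer housing, 150 (x) x 130 (y) x 75 mm high; origin at the centre of its underside. The hub stands on its top, on the centre line; its keyway may point up to 0.6 rad to either side of the housing's x. The hub resists turning with about 0.3 N m (held by its drive) and is dragged round by more.
- hub_mouth (a point): Centre of the hub's upper rim, 126 mm above the bench when not pressed. z is the hub's axis, up; x points to the keyway. Hub: upright aluminium ring about 48 mm across, 42 mm high, round bore 20 mm in diameter and 38 mm deep, one keyway 8.5 mm wide, open at the top, reaching 18 mm out from the axis. With the key out of line it rests on the rim, the flange 22 mm above.
- press (a joint): How far the hub is pressed down, m: 0 at rest, 0.008 at the lower stop. The spring begins to give at about 5 to 6 N of push (the holder's own weight is not enough) and needs about 12 N at the stop.
- vial_center (a point): Small amber glass vial, 28 mm in diameter, 60 mm high, loose, between the mixer and the block; the point is 30 mm up. Leave alone.
- reagent_center (a point): Clear reagent bottle, 56 mm in diameter, 110 mm high, loose, between the mixer and the block; the point is 55 mm up. Leave alone.
- beaker_rim (a point): Clear plastic beaker, 68 mm in diameter, 85 mm high, loose, beyond the vial; the point is the centre of its mouth. Leave alone.

How it is judged:
By the outcome, as a careful person would: the job done as asked, in the order asked, and still so for the second after the job is handed in, while the arm keeps its last pose, push and grip.
It also fails if it takes over 51 s, if anything falls off the work surface, if the arm or the gripper's body presses on something with over 40 N, if the wrist force passes 120 N, or if a joint passes its speed limit or range.

## Robot

A 6-joint arm with a two-finger parallel gripper is mounted at the origin on the work surface. World frame = base frame: x ahead of the robot, y to its left, z up, the work surface at z = 0. Lengths are in mm, angles in rad, forces in N, time in s.
With the tool pointing down it reaches from about 375 to 900 mm from the base axis. Payload 3.1 kg.
Tool frame: the origin (TCP) lies midway between the tips of the shut fingers; the grasp point (between the pads) lies 19 mm behind it; x points along the fingers, y is the direction in which the jaws open and shut, and the axes are right-handed (so a half turn about x gives the same grasp; the last joint's range is limited). The gripper opens to 85 mm and grips with 20 to 120 N. Pads are 22 mm wide; open, the fingers measure 114 mm over their backs; the gripper's body (76 mm by 85 mm) begins 54 mm behind the grasp point. The pads swing forward as they close: fully open they stand 13 mm farther back than shut.
Start: joints at [-1.49, 0.527, 1.433, -0, 1.181, -0.178], TCP at [160.579, -603.996, 231.31] pointing down, gripper open.
Joint ranges: [-3.08, 3.08], [-0.75, 2.2], [0.22, 2.44], [-1.43, 4.57], [0, 2.65], [-2.85, 2.85]. Speed limits (rad/s): [2.79, 2.79, 3.14, 3.14, 3.14, 3.14].

## Interface

Orientations are given as a unit quaternion [w, x, y, z].
In Python, from cell import robot, optics, job gives the robot as it stands.
- The arm moves only by the tool step_arm, never from a script. Its argument "commands" is a list of rows, each a list of 6 numbers: the shift along the tool's x, y, z in cm, then the turn, a rotation vector about the tool's x, y, z in degrees. A call has 1 to 8 rows; each row shifts and turns the pose as measured when the row begins, along the tool's axes as they then stand; what a row does not reach is not made up. A row lasts 1/12 s, in which the tool goes at most 41.7 mm and 7.16 degrees, less where a joint would pass 70% of its speed; a pose out of reach is approached as far as the arm can. A call is refused whole if a number of a shift passes 4.17 or a number of a turn 7.16, either way. A call with a gripper value outside its range is refused whole. "hand" is the finger opening in cm, from 0 to 8.54, set as the call begins (left out, the last holds). The fingers move at their own pace and stop on an object; "newtons" is the grip in N (left out, the last holds). Time passes only in rows, so rows that do not move let the fingers close. It gives the time, the measured TCP pose, the force and the opening at its end, in the units of the state.
- robot.read_state(): the state, without advancing time (a new reading comes with each control period).
- optics.grab_frame(name): name is "scene" or "top" or "wrist"; returns a dict with "frame" (384x512x3 uint8, red, green, blue), "fx", "fy", "cx", "cy" (pixels), "rvec" (rotation vector, rad) and "tvec" (3), from world to camera coordinates, as OpenCV has them. Camera axes: x right, y down, z forward; pixel columns grow to the right and rows downward; lengths in mm; the calibration is good to about 2 mm. A picture is of the moment at which its call begins. There is no depth.
- job.close_job(): hands the job in, once; it reports no verdict.
The state is a dict: "time_s": time; "qpos": joint angles; "joint_velocities": joint speeds; "joint_torque": joint torques, N m; "tcp_pos": TCP position; "tcp_rot": TCP orientation; "force": force on the tool from outside, world axes, zero at the start; "torque": the same for the moment, N m; "width": finger opening in mm.
Only numpy, scipy, OpenCV 4.12 (cv2) and the standard library are available. Lean on these libraries where they do the work, as an engineer would, in place of code of your own. Each camera call takes 0.05 s, during which the arm holds its last target.

## Working session

There is one attempt and no reset: what is moved stays moved. The work goes in short steps, Python scripts to look and compute and a tool call to move; the robot and the scene stay as the last step left them, time stands still between calls to the robot, and variables do not carry over. Pictures are saved under pics/ and viewed, and the job is handed in when it is done.

Besides the shell and the picture viewer there is one more tool, called after "Call:" in YAML: its name, and indented under it one key for each argument. step_arm: Moves the arm, as the interface text tells. Its arguments: {"type":"object","properties":{"commands":{"type":"array"},"hand":{"type":"number"},"newtons":{"type":"number"}},"required":["commands"]}

```bash
ls; mkdir -p pics; python3 - <<'E'
from cell import robot,optics,job
import cv2
print(robot.read_state())
for n in ["scene","top","wrist"]:
    f=optics.grab_frame(n); cv2.imwrite(f"pics/a_{n}.png",f["frame"][:,:,::-1]); print(n,f["fx"],f["cx"],f["cy"],f["rvec"],f["tvec"])
E
```

```text
pics
{'time_s': 0.0, 'qpos': array([-1.48950474e+00,  5.28477055e-01,  1.43391708e+00, -5.18447666e-06,
        1.18139024e+00, -1.78481807e-01]), 'joint_velocities': array([ 0.00150393, -0.00089971, -0.00024489,  0.00167455,  0.00038299,
       -0.00071694]), 'joint_torque': array([-1.56345282e-03, -4.42357028e+01, -1.78027028e+01, -2.38131697e-04,
        8.22710776e-03,  1.30556430e-06]), 'tcp_pos': array([ 160.51695786, -603.288702  ,  230.32222871]), 'tcp_rot': array([ 0.09081232,  0.70118596,  0.09236044, -0.70111406]), 'force': array([0.19219165, 0.12326484, 0.15254522]), 'torque': array([-0.05926025,  0.01652123, -0.02549485]), 'width': 85.49269275015266}
scene 355.52255380503067 257.90614857259095 189.69338525297064 [ 2.08223125  1.16166897 -0.52785048] [-320.05261085 -247.53750288 1112.22371376]
top 469.3667213856012 258.10669277520515 195.64558939664823 [ 2.15483592 -2.1945921   0.07950975] [  25.86635482  617.16931197 1221.13615957]
wrist 342.99181473629085 254.0544061328474 189.68436123461208 [-2.30544334  1.77404546  0.25256689] [-623.52043253  -34.85193088  379.19959896]
```

View pics/a_scene.png

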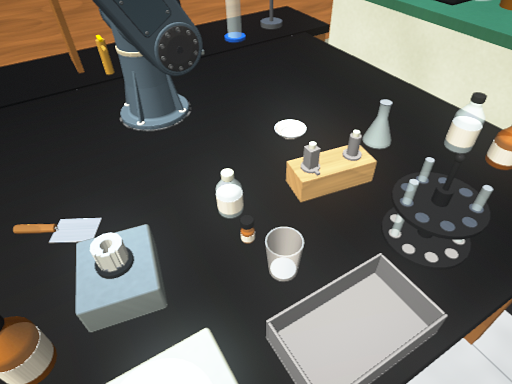

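View pics/a_top.png

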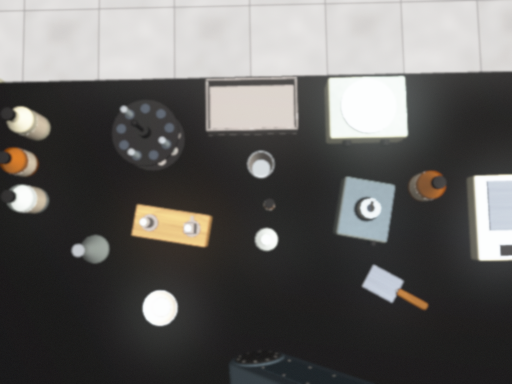

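View pics/a_wrist.png

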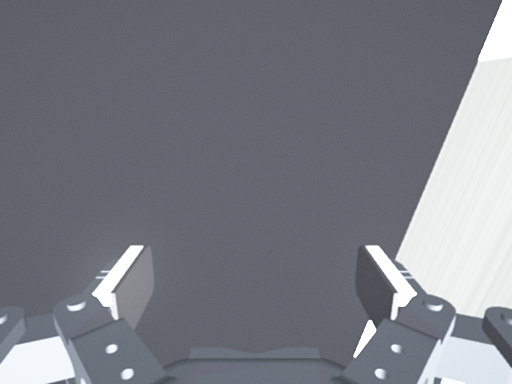

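Overview: the block is at top-view (171,227), with the keyed holder at (190,228) (scene (311,157)). The mixer is at (366,210) with its hub at (370,208), and the vial, bottle and beaker stand between them. Next I zoom in.

```bash
cat > h.py <<'E'
import numpy as np, cv2
from scipy.spatial.transform import Rotation as Ro
from cell import robot,optics,job
def cam(n):
    f=optics.grab_frame(n); f["R"]=Ro.from_rotvec(np.ravel(f["rvec"])).as_matrix(); f["t"]=np.ravel(f["tvec"]); f["bgr"]=np.ascontiguousarray(f["frame"][:,:,::-1]); return f
def ray(f,u,v):
    d=f["R"].T@np.array([(u-f["cx"])/f["fx"],(v-f["cy"])/f["fy"],1]); return -f["R"].T@f["t"], d
def plane(f,u,v,z):
    o,d=ray(f,u,v); return o+d*(z-o[2])/d[2]
def proj(f,p):
    c=f["R"]@np.asarray(p,float)+f["t"]; return np.array([f["fx"]*c[0]/c[2]+f["cx"],f["fy"]*c[1]/c[2]+f["cy"]])
def tri(obs):
    A=np.zeros((3,3));b=np.zeros(3)
    for f,u,v in obs:
        o,d=ray(f,u,v); d/=np.linalg.norm(d); M=np.eye(3)-np.outer(d,d); A+=M;b+=M@o
    return np.linalg.solve(A,b)
def crop(f,u,v,w,h,s,name):
    c=f["bgr"][v-h:v+h,u-w:u+w]; cv2.imwrite(name,cv2.resize(c,None,fx=s,fy=s,interpolation=cv2.INTER_CUBIC))
E
python3 - <<'E'
from h import *
f=cam("top"); g=cam("scene")
a=[]
for ff,u,v in [(f,171,227),(f,366,210),(g,330,160),(g,115,265)]:
    a.append(cv2.resize(ff["bgr"][v-50:v+50,u-50-0:u+50],None,fx=3,fy=3,interpolation=cv2.INTER_CUBIC) if False else cv2.resize(ff["bgr"][v-37:v+37,u-50:u+50],(400,296),interpolation=cv2.INTER_CUBIC))
cv2.imwrite("pics/b.png",np.vstack([np.hstack(a[:2]),np.hstack(a[2:])]))
for n,u,v,z in [("keyed",190,228,141),("plain",148,223,141),("hub",370,208,126),("vial",269,204,60),("bottle",266,239,110),("beaker",261,163,85),("block",171,227,60)]:
    print(n,plane(f,u,v,z).round())
E
```

```text
keyed [533. 178. 141.]
plain [547. 279. 141.]
hub [ 574. -258.  126.]
vial [593. -13.  60.]
bottle [503.  -4. 110.]
beaker [696.   5.  85.]
block [538. 240.  60.]
```

View pics/b.png

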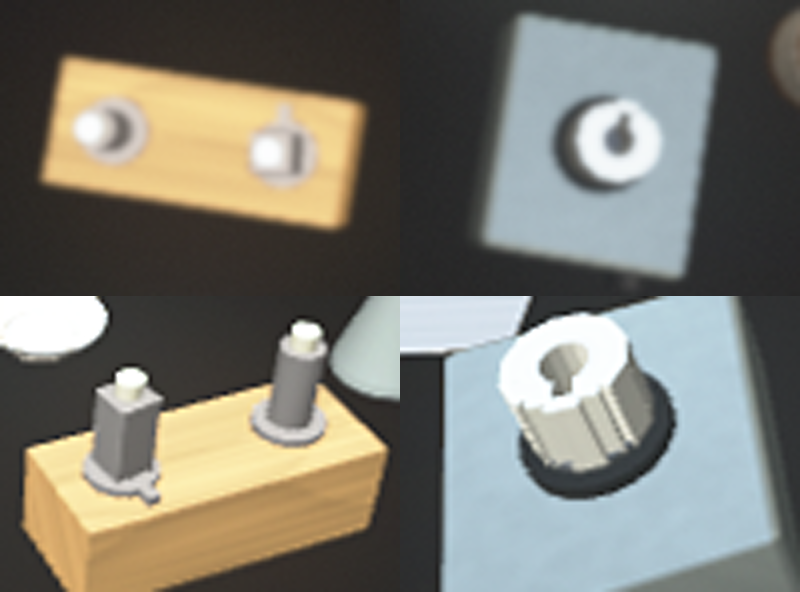

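```bash
cat >> h.py <<'E'
def rt():
    s=robot.read_state(); q=s["tcp_rot"]; return s,Ro.from_quat([q[1],q[2],q[3],q[0]]).as_matrix()
def togo(p,ydir=None):
    """shift (cm, tool axes) and rotvec (deg, tool axes) to TCP p, tool x down, tool y along ydir angle (world, mod pi)"""
    s,R=rt()
    if ydir is None: ydir=np.arctan2(R[1,1],R[0,1])
    y=np.array([np.cos(ydir),np.sin(ydir),0]); x=np.array([0,0,-1.]); z=np.cross(x,y)
    T=np.stack([x,y,z],1)
    print("shift cm",(R.T@(np.asarray(p)-s["tcp_pos"])/10).round(2),"turn deg",np.rad2deg(Ro.from_matrix(R.T@T).as_rotvec()).round(2))
def st():
    s,R=rt(); print("t",round(s["time_s"],2),"tcp",s["tcp_pos"].round(1),"yang",round(float(np.arctan2(R[1,1],R[0,1])),3),"x",R[:,0].round(3),"F",s["force"].round(1),"M",s["torque"].round(2),"w",round(s["width"],1),"q",s["qpos"].round(2))
E
python3 - <<'E'
from h import *
s,R=rt();print(R.round(3)); st()
f=cam("wrist"); print("cam in tool",R.T@(-f["R"].T@f["t"]-s["tcp_pos"]),"\ncam axes in tool",(R.T@f["R"].T).round(3))
f=cam("top")
# z=60 flange, lug from top; keyway
P=lambda u,v:(121+u/4,190+v/4)
c=plane(f,*P(283,156),63); l=plane(f,*P(286,108),63); cap=plane(f,*P(268,155),126); print(c,l,cap,np.arctan2(*(l-c)[[1,0]]))
P=lambda u,v:(316+(u-400)/4,173+v/4)
b=plane(f,*P(619,141),126);k=plane(f,*P(627,115),126);print(b,k,np.arctan2(*(k-b)[[1,0]]))
a=plane(f,*P(480,243),75);a2=plane(f,*P(519,14),75);print("housing x",np.arctan2(*(a2-a)[[1,0]]))
P=lambda u,v:(121+u/4,190+v/4)
a=plane(f,*P(40,183),60);a2=plane(f,*P(63,56),60);print("block x",np.arctan2(*(a2-a)[[1,0]]))
E
```

```text
[[-0.     0.257 -0.966]
 [ 0.001 -0.966 -0.257]
 [-1.    -0.001 -0.   ]]
t 0.25 tcp [ 160.6 -603.7  230.8] yang -1.311 x [-0.     0.001 -1.   ] F [0.5 0.5 0.3] M [-0.05  0.03 -0.02] w 85.2 q [-1.49  0.53  1.43  0.    1.18 -0.18]
cam in tool [-142.68640948   -0.5270539   -71.03054935] 
cam axes in tool [[-0.001 -0.278  0.961]
 [ 1.    -0.001  0.   ]
 [ 0.001  0.961  0.278]]
[531.80199675 185.95588369  63.        ] [562.53427245 183.83454531  63.        ] [531.68137529 185.55865297 126.        ] -0.06891708450111406
[ 573.38249665 -259.43876549  126.        ] [ 589.11641554 -264.88650238  126.        ] -0.33332264253146754
housing x -0.2000421979639494
block x -0.17644608811131207
```

Call:
step_arm:
  commands:
    - [-0.5,0,0,-7.1,0,0]
    - [-0.5,0,0,-7.1,0,0]
    - [-0.5,0,0,-7.1,0,0]
    - [-0.5,0,0,-7.1,0,0]
    - [0,0,0,-7.1,0,0]
    - [0,0,0,-7.1,0,0]
    - [0,0,0,-7.1,0,0]
    - [0,0,0,-7.1,0,0]
  hand: 8.5

```text
time_s: 1.02
tcp_pos: [160.5, -603.2, 251.4]
tcp_rot: [0.417, 0.571, 0.419, -0.57]
force: [-0.1, 0.9, -0.2]
width: 84.8
```

```bash
python3 - <<'E'
from h import *
st(); togo([532,186,230],-0.069); togo([532,186,230])
E
```

```text
t 1.02 tcp [ 160.5 -603.2  251.4] yang -0.306 x [-0.     0.002 -1.   ] F [-0.1  0.9 -0.2] M [-0.01 -0.01 -0.03] w 84.8 q [-1.49  0.51  1.41 -0.    1.23 -1.18]
shift cm [  2.31  11.66 -86.44] turn deg [-13.57  -0.12   0.03]
shift cm [  2.31  11.66 -86.44] turn deg [-0.   -0.11  0.05]
```

Call:
step_arm:
  commands:
    - [0,1.5,-3.2,-4,0,0]
    - [0,2.5,-3.2,-4,0,0]
    - [0,2.5,-3.2,-4,0,0]
    - [0,2.5,-3.2,-1.5,0,0]
    - [0,2.5,-3.2,0,0,0]
    - [0,2.5,-3.2,0,0,0]
    - [0,2.5,-3.2,0,0,0]
    - [0,2,-3.2,0,0,0]

```text
time_s: 1.68
tcp_pos: [378.0, -374.4, 250.3]
tcp_rot: [-0.485, -0.515, -0.48, 0.519]
force: [0.0, -0.4, 0.4]
width: 85.0
```

```bash
python3 - <<'E'
from h import *
st(); togo([532,186,240],-0.069)
E
```

```text
t 1.68 tcp [ 378.  -374.4  250.3] yang -0.069 x [ 0.    -0.008 -1.   ] F [ 0.  -0.4  0.4] M [-0.02 -0.04 -0.01] w 85.0 q [-0.99  0.38  1.65 -0.    1.11 -0.92]
shift cm [  0.57  11.48 -56.98] turn deg [-0.01  0.47 -0.06]
```

Call:
step_arm:
  commands:
    - [0,0.8,-4,0,0,0]
    - [0,0.8,-4,0,0,0]
    - [0,0.8,-4,0,0,0]
    - [0,0.8,-4,0,0,0]
    - [0,0.8,-4,0,0,0]
    - [0,0.8,-4,0,0,0]
    - [0,0.8,-4,0,0,0]
    - [0,0.8,-4,0,0,0]

```text
time_s: 2.35
tcp_pos: [468.0, -53.5, 248.8]
tcp_rot: [-0.487, -0.516, -0.476, 0.519]
force: [0.6, 0.0, 0.6]
width: 85.0
```

```bash
python3 - <<'E'
from h import *
st(); togo([532,186,240],-0.069)
E
```

```text
t 2.35 tcp [468.  -53.5 248.8] yang -0.071 x [ 0.008 -0.014 -1.   ] F [0.6 0.  0.6] M [-0.05 -0.05  0.  ] w 85.0 q [-0.35  0.29  1.79 -0.01  1.05 -0.27]
shift cm [  0.61   4.68 -24.35] turn deg [-0.11  0.75 -0.52]
```

Call:
step_arm:
  commands:
    - [0,0.8,-4,0,0.4,-0.2]
    - [0,0.8,-4,0,0.2,-0.2]
    - [0,0.8,-4,0,0.1,0]
    - [0,0.8,-4,0,0,0]
    - [0,0.8,-4,0,0,0]
    - [0,0.6,-3.5,0,0,0]
    - [0,0,-0.8,0,0,0]
    - [0,0,0,0,0,0]

```text
time_s: 3.02
tcp_pos: [532.0, 200.6, 249.8]
tcp_rot: [0.486, 0.518, 0.483, -0.512]
force: [0.0, -0.7, -0.5]
width: 84.7
```

```bash
python3 - <<'E'
from h import *
st(); togo([532,186,240],-0.069)
f=cam("wrist"); cv2.imwrite("pics/c.png",f["bgr"])
E
```

```text
t 3.02 tcp [532.  200.6 249.8] yang -0.061 x [ 0.009  0.002 -1.   ] F [ 0.  -0.7 -0.5] M [-0.05 -0.03  0.02] w 84.7 q [0.16 0.43 1.56 0.   1.14 0.22]
shift cm [0.97 0.08 1.46] turn deg [ 0.45 -0.14 -0.49]
```

View pics/c.png

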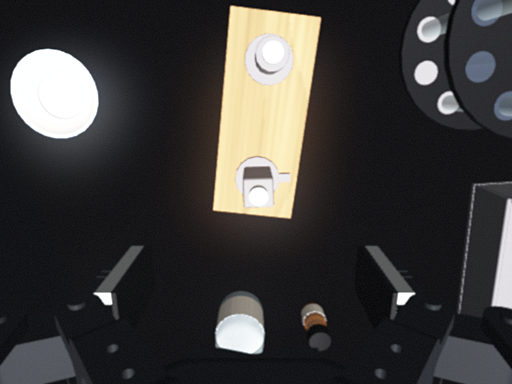

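```bash
python3 - <<'E'
from h import *
f=cam("wrist"); crop(f,262,185,50,40,8,"pics/d.png")
E
```

```text
(no output)
```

View pics/d.png

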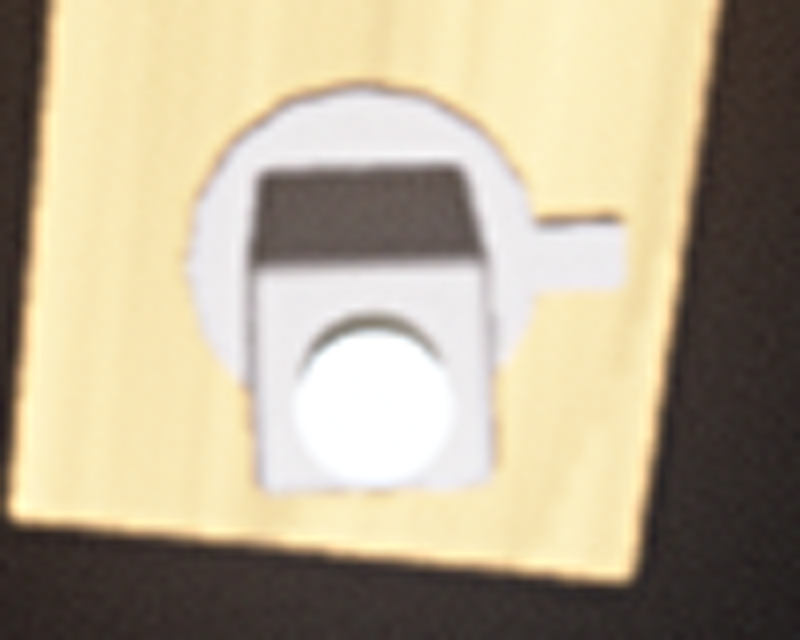

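```bash
python3 - <<'E'
from h import *
f=cam("wrist"); P=lambda u,v,z:plane(f,212+u/8-.5,145+v/8-.5,z)
c=[P(u,v,116) for u,v in [(252,264),(488,258),(494,487),(264,492)]]
print(np.mean(c,0),P(374,412,126))
for a,b,o in [(0,1,0),(3,2,0),(3,0,np.pi/2),(2,1,np.pi/2)]:
    d=c[b]-c[a]; print(np.linalg.norm(d),np.arctan2(d[1],d[0])-o)
L=P(625,255,66); F=P(362,258,66);C=np.mean(c,0)
print(F,L,np.arctan2(*(L-F)[[1,0]]),np.arctan2(*(L-C)[[1,0]]))
togo([530,186,230],-0.02)
E
```

```text
[535.93359285 187.6562918  116.        ] [535.63327489 186.86177668 126.        ]
24.50068664060074 -0.0403483989066507
24.45601528992896 -0.04427382844412747
24.9860258769274 -0.022504492575282198
25.08125350759664 -0.024361081725274847
[535.39679635 188.16746085  66.        ] [567.58487037 186.40271427  66.        ] -0.05477126535710258 -0.03958521659133534
shift cm [ 1.97 -0.1   1.14] turn deg [-2.59 -0.07 -0.44]
```

Call:
step_arm:
  commands:
    - [1,0.3,1.3,-1.7,0,-0.4]
    - [3,0,0,0,0,0]
    - [3,0,0,0,0,0]
    - [2,0,0,0,0,0]
    - [0,0,0,0,0,0]

```text
time_s: 3.58
tcp_pos: [535.8, 173.9, 160.6]
tcp_rot: [0.49, 0.513, 0.487, -0.51]
force: [-0.8, 0.8, 0.4]
width: 85.1
```

```bash
python3 - <<'E'
from h import *
st(); togo([535.3,187.2,75],-0.035)
f=cam("wrist"); cv2.imwrite("pics/e.png",f["bgr"])
E
```

```text
t 3.58 tcp [535.8 173.9 160.6] yang -0.045 x [ 0.007 -0.001 -1.   ] F [-0.8  0.8  0.4] M [-0.   -0.01  0.05] w 85.1 q [ 0.12  0.54  1.66 -0.    0.94  0.16]
shift cm [ 8.56 -0.17 -1.33] turn deg [-0.6   0.03 -0.41]
```

View pics/e.png

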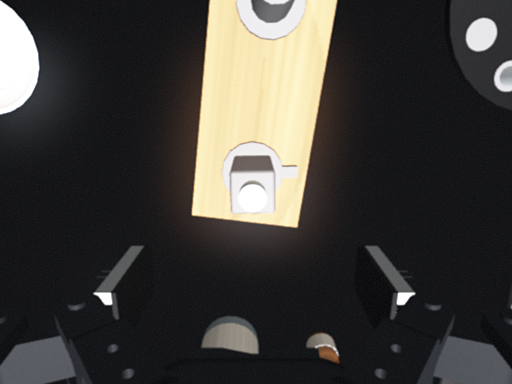

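```bash
python3 - <<'E'
from h import *
st(); f=cam("wrist"); s,R=rt(); print("cam in tool",R.T@(-f["R"].T@f["t"]-s["tcp_pos"]))
print(plane(f,252.5,197.5,126)); crop(f,255,185,50,40,8,"pics/f.png");st()
E
```

```text
t 3.63 tcp [536.7 173.9 162.2] yang -0.045 x [ 0.009 -0.001 -1.   ] F [-1.2 -0.7 -0.5] M [0.01 0.04 0.03] w 84.6 q [ 0.12  0.53  1.66 -0.    0.94  0.16]
cam in tool [-141.05862117   -0.34768983  -70.3847019 ]
[537.21379186 188.77067407 126.        ]
t 3.68 tcp [538.1 174.6 163.7] yang -0.045 x [ 0.013  0.    -1.   ] F [ 0.  -0.5  0.9] M [ 0.02 -0.03  0.02] w 85.1 q [ 0.12  0.53  1.66 -0.    0.94  0.16]
```

View pics/f.png

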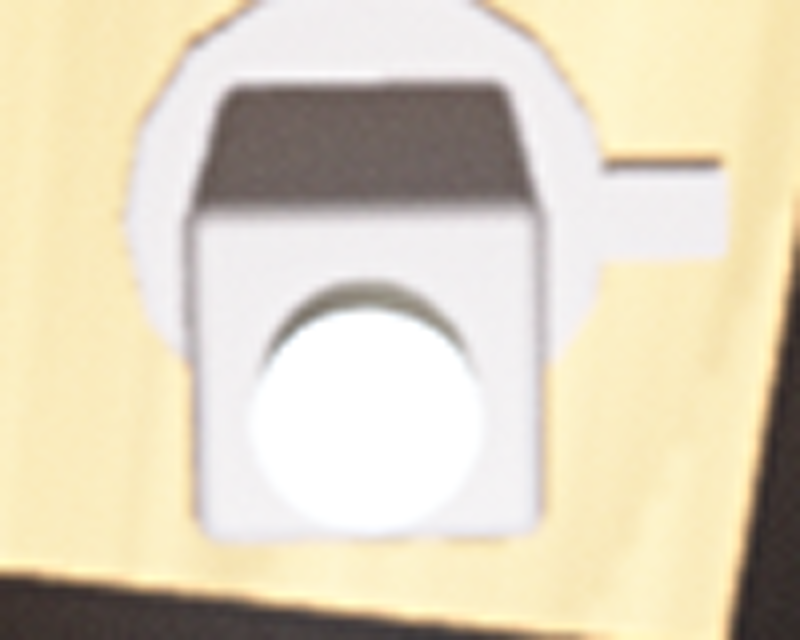

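Call:
step_arm:
  commands:
    - [0.5,-0.1,-1.2,-0.3,0,-0.5]
    - [1,0,0,0,0,0]
    - [1,0,0,0,0,0]
    - [0,0,0,0,0,0]

```text
time_s: 4.02
tcp_pos: [541.8, 186.7, 142.3]
tcp_rot: [0.492, 0.515, 0.486, -0.506]
force: [-0.5, 0.3, 0.6]
width: 85.0
```

```bash
python3 - <<'E'
from h import *
st(); togo([536,188,75],-0.035)
E
```

```text
t 4.02 tcp [541.8 186.7 142.3] yang -0.042 x [ 0.015  0.002 -1.   ] F [-0.5  0.3  0.6] M [ 0.01  0.04 -0.  ] w 85.0 q [ 0.14  0.57  1.66 -0.    0.9   0.18]
shift cm [ 6.73 -0.69 -0.09] turn deg [-0.4  -0.15 -0.83]
```

Call:
step_arm:
  commands:
    - [1,-0.6,0,-0.3,-0.1,-1.2]
    - [1.5,-0.1,0,0,0,-0.3]
    - [1.5,0,0,0,0,0]
    - [0,0,0,0,0,0]

```text
time_s: 4.35
tcp_pos: [534.5, 188.1, 101.0]
tcp_rot: [-0.488, -0.506, -0.495, 0.511]
force: [-0.2, -0.1, -0.2]
width: 84.7
```

```bash
python3 - <<'E'
from h import *
st(); togo([536,188,75],-0.035)
E
```

```text
t 4.35 tcp [534.5 188.1 101. ] yang -0.034 x [-0.012  0.001 -1.   ] F [-0.2 -0.1 -0.2] M [-0.02  0.   -0.01] w 84.7 q [0.14 0.64 1.68 0.   0.84 0.17]
shift cm [2.59 0.18 0.01] turn deg [ 0.07 -0.06  0.7 ]
```

Call:
step_arm:
  commands:
    - [1.2,0.1,0,0,0,0.5]
    - [1.0,0,0,0,0,0]
    - [0.3,0,0,0,0,0]
    - [0,0,0,0,0,0]

```text
time_s: 4.68
tcp_pos: [534.9, 188.7, 74.7]
tcp_rot: [-0.49, -0.507, -0.493, 0.509]
force: [-0.2, -0.7, 0.8]
width: 84.8
```

```bash
python3 - <<'E'
from h import *
st(); togo([536,188,75],-0.035)
E
```

```text
t 4.68 tcp [534.9 188.7  74.7] yang -0.032 x [-0.005  0.001 -1.   ] F [-0.2 -0.7  0.8] M [-0.   -0.02 -0.02] w 84.8 q [0.14 0.68 1.7  0.   0.77 0.17]
shift cm [-0.04  0.11  0.06] turn deg [ 0.15 -0.04  0.32]
```

Close the fingers with a firm grip.

Call:
step_arm:
  commands:
    - [0,0,0,0,0,0.3]
    - [0,0,0,0,0,0]
    - [0,0,0,0,0,0]
    - [0,0,0,0,0,0]
    - [0,0,0,0,0,0]
    - [0,0,0,0,0,0]
    - [0,0,0,0,0,0]
    - [0,0,0,0,0,0]
  hand: 0
  newtons: 80

```text
time_s: 5.35
tcp_pos: [536.4, 189.0, 77.4]
tcp_rot: [0.493, 0.509, 0.491, -0.507]
force: [0.1, -0.1, -1.5]
width: 25.4
```

```bash
python3 - <<'E'
from h import *
st(); togo([536,188,75],-0.035)
f=cam("wrist"); cv2.imwrite("pics/g.png",f["bgr"])
E
```

```text
t 5.35 tcp [536.4 189.   77.4] yang -0.032 x [ 0.004  0.001 -1.   ] F [ 0.1 -0.1 -1.5] M [ 0.03 -0.02  0.02] w 25.4 q [0.14 0.67 1.7  0.   0.77 0.17]
shift cm [ 0.24 -0.03  0.1 ] turn deg [ 0.17 -0.09 -0.23]
```

View pics/g.png

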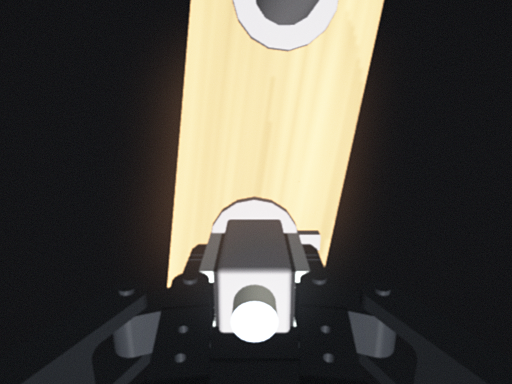

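Call:
step_arm:
  commands:
    - [-1,0,0,0,0,0]
    - [-2,0,0,0,0,0]
    - [-3,0,0,0,0,0]
    - [-3,0,0,0,0,0]
    - [-3,0,0,0,0,0]
    - [-3,0,0,0,0,0]
    - [-1,0,0,0,0,0]
    - [0,0,0,0,0,0]

```text
time_s: 6.07
tcp_pos: [533.2, 188.3, 245.6]
tcp_rot: [-0.491, -0.507, -0.493, 0.509]
force: [0.5, 0.1, -0.7]
width: 25.1
```

```bash
python3 - <<'E'
from h import *
st(); togo([573.4,-259.4,250],-0.333)
f=cam("wrist"); cv2.imwrite("pics/i.png",f["bgr"])
E
```

```text
t 6.07 tcp [533.2 188.3 245.6] yang -0.032 x [-0.004  0.    -1.   ] F [ 0.5  0.1 -0.7] M [-0.07  0.05  0.03] w 25.1 q [0.14 0.43 1.57 0.   1.15 0.17]
shift cm [-0.47  5.46 44.61] turn deg [17.24  0.03  0.24]
```

View pics/i.png

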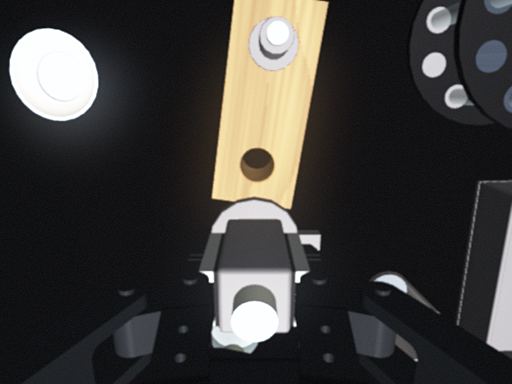

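Call:
step_arm:
  commands:
    - [0,0.8,3,2.5,0,0]
    - [0,0.9,4,2.5,0,0]
    - [0,0.8,4,2.5,0,0]
    - [0,0.6,4,2.5,0,0]
    - [0,0.5,4,2.5,0,0]
    - [0,0.3,4,2.5,0,0]
    - [0,0.1,4,2.2,0,0]
    - [0,0,4,0,0,0]

```text
time_s: 6.78
tcp_pos: [509.9, -121.8, 235.3]
tcp_rot: [-0.405, -0.572, -0.416, 0.579]
force: [0.0, -0.2, -1.0]
width: 25.2
```

```bash
python3 - <<'E'
from h import *
st(); togo([573.4,-310,250],-0.333)
E
```

```text
t 6.78 tcp [ 509.9 -121.8  235.3] yang -0.331 x [-0.017  0.007 -1.   ] F [ 0.  -0.2 -1. ] M [-0.07 -0.    0.04] w 25.2 q [-0.45  0.39  1.67 -0.    1.1  -0.12]
shift cm [-1.71 12.1  15.73] turn deg [ 0.1  -0.09  1.03]
```

Call:
step_arm:
  commands:
    - [-0.6,2.4,3,0,0,0.5]
    - [-0.5,2.4,3,0,0,0.3]
    - [0,2.4,3,0,0,0]
    - [0,2.4,3,0,0,0]
    - [0,1.8,2.5,0,0,0]
    - [0,0,0.5,0,0,0]
    - [0,0,0,0,0,0]

```text
time_s: 7.37
tcp_pos: [557.0, -314.6, 230.1]
tcp_rot: [-0.397, -0.573, -0.417, 0.583]
force: [-0.6, 0.9, -1.6]
width: 24.5
```

```bash
python3 - <<'E'
from h import *
st(); togo([573.4,-259,250],-0.333)
f=cam("wrist"); cv2.imwrite("pics/j.png",f["bgr"])
E
```

```text
t 7.37 tcp [ 557.  -314.6  230.1] yang -0.344 x [-0.027  0.015 -1.   ] F [-0.6  0.9 -1.6] M [ 0.01 -0.04  0.02] w 24.5 q [-0.69  0.56  1.37 -0.01  1.24 -0.34]
shift cm [-1.94 -0.39 -5.79] turn deg [-0.62 -0.3   1.74]
```

View pics/j.png

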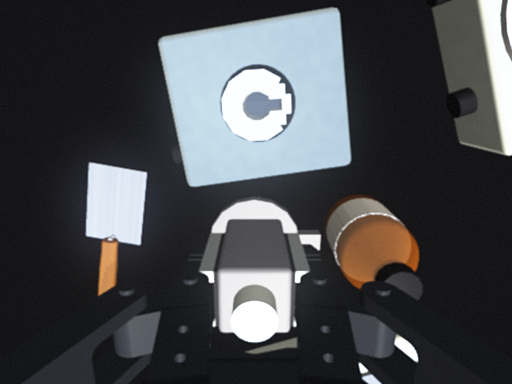

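Call:
step_arm:
  commands:
    - [-0.6,0,0,0,-0.3,1.5]
    - [-0.6,0,0,0,0,0.5]
    - [0,0,0,0,0,0]

```text
time_s: 7.67
tcp_pos: [555.2, -309.3, 240.0]
tcp_rot: [0.407, 0.578, 0.409, -0.577]
force: [0.3, 0.1, -1.6]
width: 25.0
```

```bash
python3 - <<'E'
from h import *
st(); togo([573.4,-259,250],-0.333)
f=cam("wrist"); cv2.imwrite("pics/k0.png",f["bgr"]); np.savez("k.npz",**{k:f[k] for k in("bgr","R","t","fx","fy","cx","cy")})
a=cv2.resize(f["bgr"][60:150,205:305],(800,720),interpolation=cv2.INTER_CUBIC)[:600]; cv2.imwrite("pics/k.png",a)
b=cv2.resize(f["bgr"][190:350,180:340],(600,600),interpolation=cv2.INTER_CUBIC); cv2.imwrite("pics/l.png",b); st()
E
```

```text
t 7.67 tcp [ 555.2 -309.3  240. ] yang -0.341 x [ 0.001  0.003 -1.   ] F [ 0.3  0.1 -1.6] M [0.   0.05 0.02] w 25.0 q [-0.69  0.53  1.39  0.    1.21 -0.35]
shift cm [-0.99  0.04 -5.35] turn deg [-0.46 -0.19  0.01]
t 7.72 tcp [ 554.9 -308.8  239.7] yang -0.341 x [ 0.     0.004 -1.   ] F [-0.6  1.  -1.6] M [-0.02  0.04  0.  ] w 25.0 q [-0.68  0.53  1.4   0.    1.22 -0.35]
```

View pics/k.png

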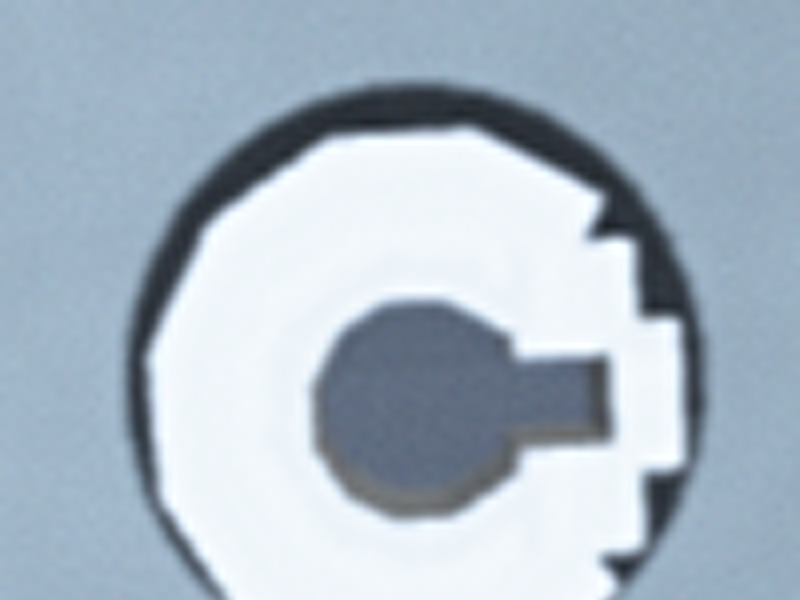

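View pics/l.png

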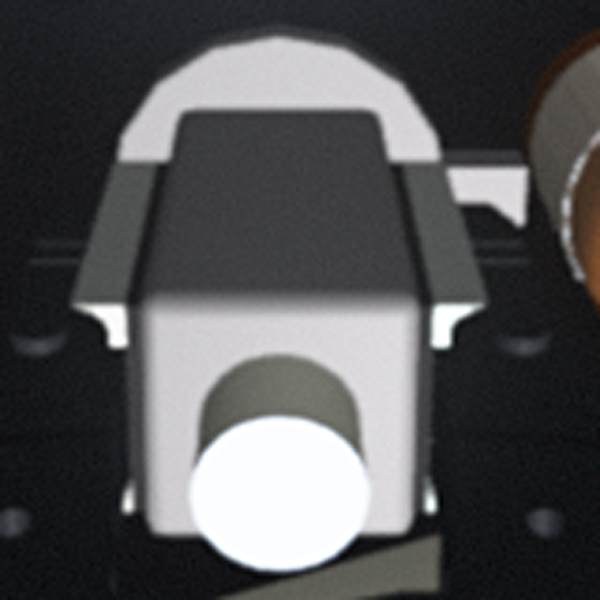

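```bash
python3 - <<'E'
from h import *
f=dict(np.load("k.npz")); s,R=rt(); tcp=np.array([555.2,-309.2,240.0]); 
K=lambda u,v,z:plane(f,205+u/8-.5,60+v/8-.5,z); L=lambda u,v,z:plane(f,180+u/3.75-.5,190+v/3.75-.5,z)
h=K(424,406,126); k=K(611,398,126); print("hub",h,np.arctan2(*(k-h)[[1,0]]),np.arctan2(*(K(611,355,126)-K(515,358,126))[[1,0]]),np.arctan2(*(K(612,440,126)-K(520,447,126))[[1,0]]))
zt=tcp[2]+38.6
c=[L(u,v,zt) for u,v in [(143,298),(418,297),(414,532),(150,533)]]
print("grip",np.mean(c,0),"cap",L(280,493,zt+10))
for a,b,o in [(0,1,0),(3,2,0),(3,0,np.pi/2),(2,1,np.pi/2)]:
    d=c[b]-c[a]; print(np.linalg.norm(d),np.arctan2(d[1],d[0])-o)
print("flange top",L(279,38,tcp[2]-11.4))
print("lug end",[L(528,v,tcp[2]-11.4) for v in(168,)])
print("tool offs",R.T@(np.mean(c,0)-tcp),R.T@(L(280,493,zt+10)-tcp))
print("cam",-f["R"].T@f["t"], "optical down", f["R"].T[:,2])
# also top/scene
E
```

```text
hub [ 576.94308236 -255.86899227  126.        ] -0.3003039718848051 -0.3116806093794106 -0.26755783930958754
grip [ 555.62407677 -308.92161507  278.6       ] cap [ 555.31715179 -309.4429308   288.6       ]
24.829279783438608 -0.33772821667346464
25.247527588666035 -0.33719556779233395
25.031770151599094 -0.34447148541098627
25.01899655636628 -0.32775764561755216
flange top [ 562.50153619 -288.85424442  228.6       ]
lug end [array([ 586.96966241, -316.31136536,  228.6       ])]
tool offs [-38.59861272   0.25633545  -0.5465597 ] [-4.86005778e+01  1.28337540e-01  1.04723300e-02]
cam [ 579.0672536  -242.76192912  382.89499573] optical down [-0.0925999 -0.2587227 -0.9615029]
```

```bash
python3 - <<'E'
from h import *
st(); togo([577,-256,240],-0.295)
E
```

```text
t 7.72 tcp [ 554.9 -308.8  239.7] yang -0.341 x [ 0.     0.004 -1.   ] F [-0.6  1.  -1.6] M [-0.02  0.04  0.  ] w 25.0 q [-0.68  0.53  1.4   0.    1.22 -0.35]
shift cm [-0.01  0.31 -5.72] turn deg [-2.63 -0.21  0.07]
```

Call:
step_arm:
  commands:
    - [0,0.1,-1.5,-1.3,-0.2,0]
    - [0,0.1,-1.5,-1.3,0,0]
    - [0,0,-1.5,0,0,0]
    - [0,0.2,-1,0,0,0]
    - [0,0,0,0,0,0]
    - [0,0,0,0,0,0]

```text
time_s: 8.22
tcp_pos: [576.9, -248.9, 242.2]
tcp_rot: [0.424, 0.566, 0.423, -0.566]
force: [-0.0, 0.0, -1.6]
width: 25.0
```

```bash
python3 - <<'E'
from h import *
st(); togo([577,-256,190],-0.295)
E
```

```text
t 8.22 tcp [ 576.9 -248.9  242.2] yang -0.287 x [ 0.001 -0.001 -1.   ] F [-0.   0.  -1.6] M [-0.05  0.03  0.03] w 25.0 q [-0.58  0.52  1.41 -0.    1.21 -0.3 ]
shift cm [5.22 0.21 0.67] turn deg [ 0.44  0.02 -0.04]
```

Call:
step_arm:
  commands:
    - [1,0.2,0.5,0.4,0,0]
    - [1.5,0,0,0,0,0]
    - [1,0,0,0,0,0]
    - [0.6,0,0,0,0,0]
    - [0,0,0,0,0,0]

```text
time_s: 8.63
tcp_pos: [577.8, -257.1, 198.0]
tcp_rot: [-0.422, -0.568, -0.42, 0.569]
force: [-0.1, 1.0, -1.4]
width: 25.1
```

```bash
python3 - <<'E'
from h import *
st(); togo([577,-256,190],-0.295)
g=cam("scene"); crop(g,115,245,50,37,8,"pics/m.png")
E
```

```text
t 8.63 tcp [ 577.8 -257.1  198. ] yang -0.296 x [ 0.001 -0.004 -1.   ] F [-0.1  1.  -1.4] M [0.04 0.04 0.03] w 25.1 q [-0.59  0.57  1.45 -0.    1.12 -0.3 ]
shift cm [ 0.8  -0.11 -0.08] turn deg [-0.05  0.17 -0.13]
```

View pics/m.png

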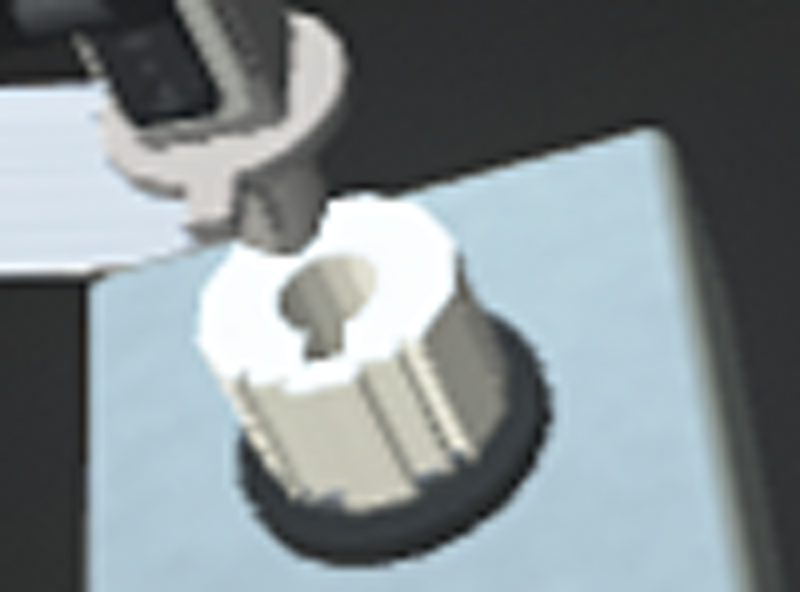

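```bash
python3 - <<'E'
from h import *
g=cam("scene"); f=cam("top"); st()
U=lambda p:(proj(g,p)-[65,208]+.5)*8
print(U([577.8,-257.1,144.6]),U([577,-256,126]),U([577.8,-257.1,126]))
print(proj(f,[577,-256,126]))
E
```

```text
t 8.78 tcp [ 579.  -257.4  200.2] yang -0.296 x [ 0.005 -0.005 -1.   ] F [ 0.2 -0.2 -1.9] M [ 0.02  0.09 -0.  ] w 25.2 q [-0.59  0.57  1.45 -0.    1.12 -0.3 ]
[298.47374895 238.04734397] [332.81666971 292.667141  ] [328.22796039 297.6995173 ]
[369.27668008 206.78984519]
```

Call:
step_arm:
  commands:
    - [1.0,-0.2,0,0,0.2,-0.2]
    - [1.0,0,0,0,0,0]
    - [0.5,0,0,0,0,0]
    - [0,0,0,0,0,0]

```text
time_s: 9.12
tcp_pos: [578.1, -258.1, 175.0]
tcp_rot: [0.423, 0.569, 0.419, -0.567]
force: [-0.6, -0.1, -1.7]
width: 24.9
```

```bash
python3 - <<'E'
from h import *
st(); togo([577,-256,170],-0.295)
g=cam("scene"); crop(g,115,245,50,37,8,"pics/n.png")
E
```

```text
t 9.12 tcp [ 578.1 -258.1  175. ] yang -0.296 x [ 0.006 -0.003 -1.   ] F [-0.6 -0.1 -1.7] M [0.08 0.04 0.01] w 24.9 q [-0.6   0.6   1.47  0.    1.06 -0.3 ]
shift cm [ 0.5  -0.17 -0.17] turn deg [-0.07  0.08 -0.38]
```

View pics/n.png

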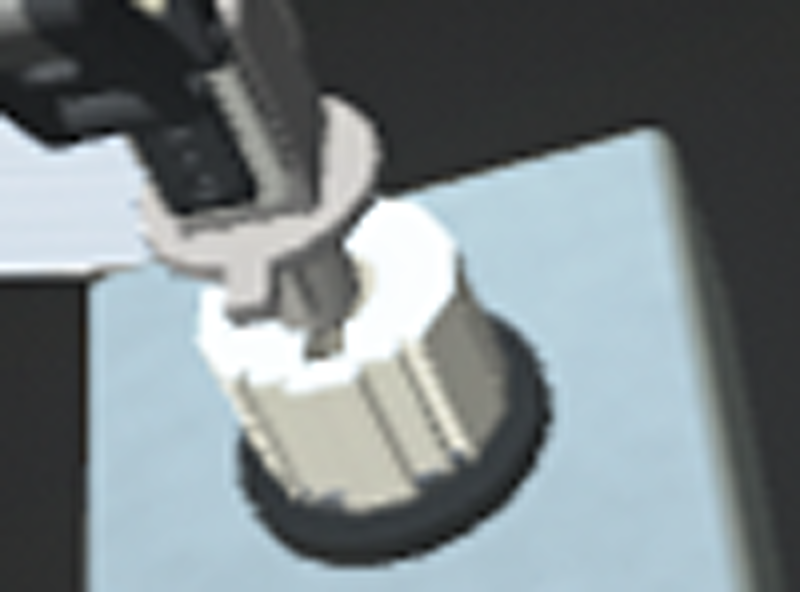

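Call:
step_arm:
  commands:
    - [0.5,-0.15,-0.15,0,0,-0.3]
    - [0.5,0,0,0,0,0]
    - [0,0,0,0,0,0]

```text
time_s: 9.42
tcp_pos: [577.1, -256.0, 165.0]
tcp_rot: [-0.422, -0.568, -0.42, 0.568]
force: [0.1, 1.1, -2.0]
width: 25.4
```

```bash
python3 - <<'E'
from h import *
st(); togo([577,-256,150],-0.295)
g=cam("scene"); crop(g,115,245,50,37,8,"pics/o.png")
E
```

```text
t 9.42 tcp [ 577.1 -256.   165. ] yang -0.296 x [ 0.001 -0.002 -1.   ] F [ 0.1  1.1 -2. ] M [-0.02  0.01 -0.05] w 25.4 q [-0.59  0.61  1.48 -0.    1.05 -0.3 ]
shift cm [ 1.5  -0.02  0.  ] turn deg [-0.05  0.09 -0.08]
```

View pics/o.png

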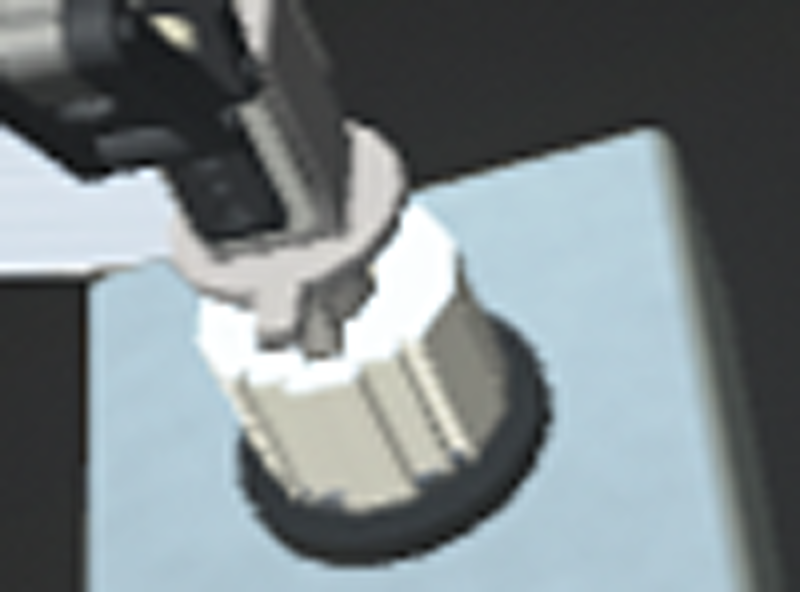

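Call:
step_arm:
  commands:
    - [0.4,0,0,0,0,0]
    - [0.4,0,0,0,0,0]
    - [0,0,0,0,0,0]

```text
time_s: 9.72
tcp_pos: [577.2, -256.2, 156.9]
tcp_rot: [-0.422, -0.568, -0.42, 0.568]
force: [-0.4, 0.2, -1.3]
width: 25.0
```

```bash
python3 - <<'E'
from h import *
st(); togo([577,-256,143.4],-0.295)
E
```

```text
t 9.72 tcp [ 577.2 -256.2  156.9] yang -0.295 x [ 0.001 -0.003 -1.   ] F [-0.4  0.2 -1.3] M [0.04 0.02 0.02] w 25.0 q [-0.59  0.62  1.49 -0.    1.03 -0.3 ]
shift cm [ 1.35 -0.03 -0.01] turn deg [-0.03  0.13 -0.1 ]
```

Call:
step_arm:
  commands:
    - [0.4,0,0,0,0,0]
    - [0.4,0,0,0,0,0]
    - [0.3,0,0,0,0,0]
    - [0,0,0,0,0,0]

```text
time_s: 10.05
tcp_pos: [577.2, -256.2, 144.7]
tcp_rot: [-0.422, -0.568, -0.42, 0.568]
force: [0.2, 0.5, -1.8]
width: 25.4
```

```bash
python3 - <<'E'
from h import *
st(); togo([577,-256,143.4],-0.295)
g=cam("scene"); crop(g,115,245,50,37,8,"pics/p.png")
E
```

```text
t 10.05 tcp [ 577.2 -256.2  144.7] yang -0.296 x [ 0.001 -0.003 -1.   ] F [ 0.2  0.5 -1.8] M [-0.02 -0.02 -0.02] w 25.4 q [-0.59  0.64  1.49 -0.    1.01 -0.3 ]
shift cm [ 0.13 -0.02 -0.02] turn deg [-0.03  0.13 -0.09]
```

View pics/p.png

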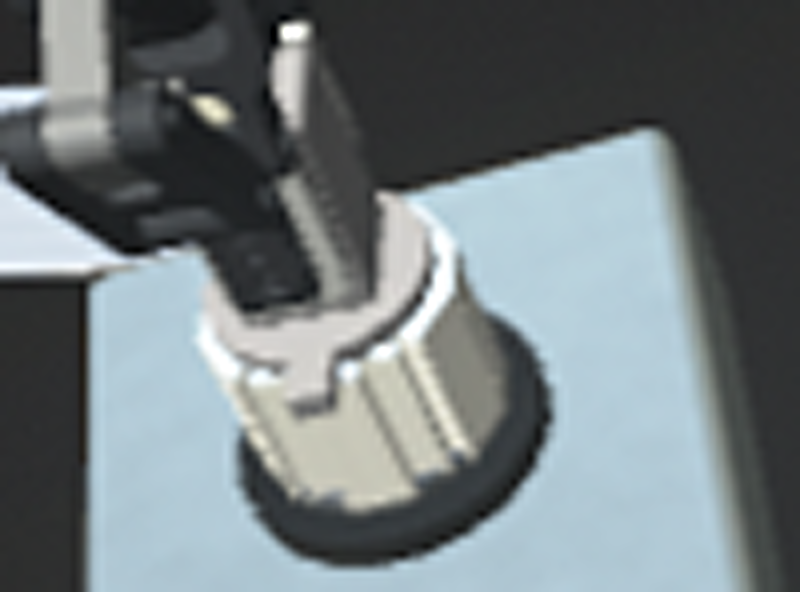

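Key is in and the flange is just above or on the rim. Now I push gently.

Call:
step_arm:
  commands:
    - [0.3,0,0,0,0,0]
    - [0.3,0,0,0,0,0]

```text
time_s: 10.27
tcp_pos: [577.5, -256.4, 140.2]
tcp_rot: [-0.422, -0.568, -0.42, 0.568]
force: [-2.2, 1.3, 7.7]
width: 25.3
```

```bash
python3 -c "
from h import *
st()"
```

```text
t 10.27 tcp [ 577.5 -256.4  140.2] yang -0.295 x [ 0.002 -0.003 -1.   ] F [-2.2  1.3  7.7] M [ 0.36  0.65 -0.01] w 25.3 q [-0.59  0.64  1.5  -0.    1.   -0.3 ]
```

Call:
step_arm:
  commands:
    - [0.3,0,0,0,0,0]
    - [0.3,0,0,0,0,0]

```text
time_s: 10.43
tcp_pos: [577.5, -256.4, 137.0]
tcp_rot: [-0.422, -0.568, -0.42, 0.568]
force: [-3.9, 2.3, 10.6]
width: 25.2
```

```bash
python3 -c "
from h import *
st()"
```

```text
t 10.43 tcp [ 577.5 -256.4  137. ] yang -0.295 x [ 0.002 -0.003 -1.   ] F [-3.9  2.3 10.6] M [0.45 0.8  0.  ] w 25.2 q [-0.59  0.65  1.5  -0.    0.99 -0.3 ]
```

Call:
step_arm:
  commands:
    - [0.4,0,0,0,0,0]
    - [0.4,0,0,0,0,0]

```text
time_s: 10.6
tcp_pos: [577.6, -256.5, 134.6]
tcp_rot: [-0.423, -0.568, -0.419, 0.568]
force: [-7.8, 4.1, 28.1]
width: 25.5
```

```bash
python3 -c "
from h import *
st()"
```

```text
t 10.6 tcp [ 577.6 -256.5  134.6] yang -0.295 x [ 0.002 -0.004 -1.   ] F [-7.8  4.1 28.1] M [ 0.93  1.66 -0.03] w 25.5 q [-0.59  0.65  1.5  -0.    0.98 -0.3 ]
```

```bash
python3 - <<'E'
from h import *
g=cam("scene"); st(); 
for i in range(6): g=cam("scene")
st(); w=cam("wrist"); t=cam("top"); st()
a=cv2.resize(g["bgr"][208:282,65:165],(400,296),interpolation=cv2.INTER_CUBIC); b=cv2.resize(w["bgr"],(395,296)); 
c=cv2.resize(g["bgr"],(400,300)); d=cv2.resize(t["bgr"],(395,300))
cv2.imwrite("pics/q.png",np.vstack([np.hstack([a,b]),np.hstack([c,d])]))
E
```

```text
t 10.65 tcp [ 577.6 -256.4  134.8] yang -0.295 x [ 0.002 -0.004 -1.   ] F [-5.   2.7 15.7] M [ 0.68  1.2  -0.  ] w 25.3 q [-0.59  0.65  1.5  -0.    0.98 -0.3 ]
t 10.95 tcp [ 577.6 -256.4  134.8] yang -0.295 x [ 0.003 -0.005 -1.   ] F [-5.1  2.1 17. ] M [ 0.65  1.16 -0.08] w 25.6 q [-0.59  0.65  1.5  -0.    0.98 -0.3 ]
t 11.05 tcp [ 577.6 -256.4  134.8] yang -0.295 x [ 0.003 -0.005 -1.   ] F [-6.1  3.5 17.8] M [ 0.68  1.2  -0.02] w 25.3 q [-0.59  0.65  1.5  -0.    0.98 -0.3 ]
```

View pics/q.png

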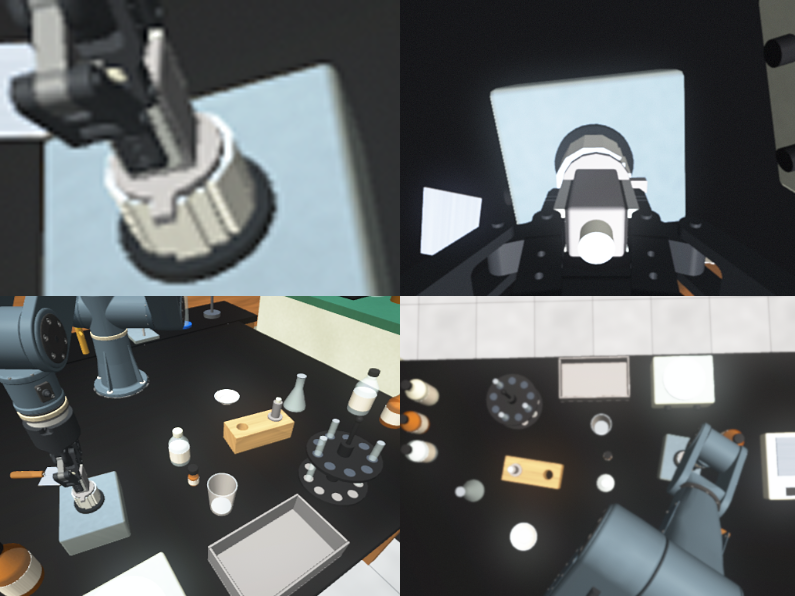

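Call:
step_arm:
  commands:
    - [0.5,0,0,0,0,0]

```text
time_s: 11.13
tcp_pos: [577.6, -256.4, 134.6]
tcp_rot: [-0.423, -0.568, -0.419, 0.568]
force: [-8.6, 5.8, 30.9]
width: 25.0
```

```bash
python3 - <<'E'
from h import *
st()
for i in range(12): g=cam("scene")
st()
s=g; t=cam("scene")
crop(g,115,245,50,37,8,"pics/r.png")
E
```

```text
t 11.13 tcp [ 577.6 -256.4  134.6] yang -0.295 x [ 0.003 -0.005 -1.   ] F [-8.6  5.8 30.9] M [ 1.06  1.9  -0.03] w 25.0 q [-0.59  0.65  1.5  -0.    0.98 -0.3 ]
t 11.73 tcp [ 577.5 -256.4  134.7] yang -0.295 x [ 0.004 -0.006 -1.   ] F [-7.   3.4 23. ] M [ 0.86  1.58 -0.01] w 25.4 q [-0.59  0.65  1.5  -0.    0.98 -0.3 ]
```

View pics/r.png

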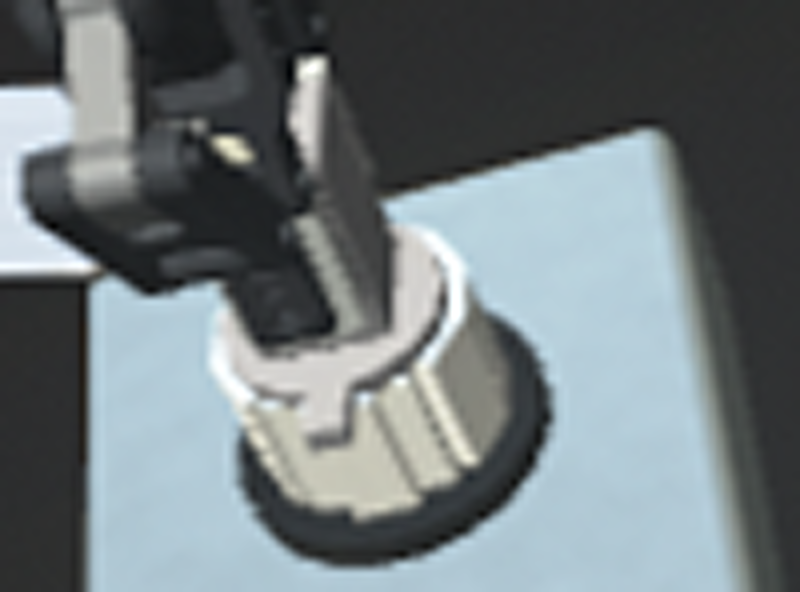

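The flange sits on the rim and the hub has visibly sunk. Extra push moves nothing (z stays at 134.7), with a steady reading of 23 N.

```bash
python3 -c "
from h import *
job.close_job(); st()"
```

```text
the job is handed in; nothing more can be done
the job is handed in; nothing more can be done
```

The keyed holder is in the mixer hub with its key in the keyway and its flange on the rim. I handed the job in at about 12 s, with the gripper still holding it down.

- **Fit:** the key went in with no contact force, because I turned the holder to the keyway angle seen in the wrist camera (about -0.295 rad) before lowering it.
- **Pressed to the stop:** the tool went about 8.7 mm below the height I worked out for the flange touching the rim, against 8 mm of hub travel. Pushing harder then moved it no further. The steady upward force reading was about 23 N, against the 12 N needed.
- **Pictures:** the last ones show the hub sunk and the flange on the rim. The other holder, vial, bottle and beaker look unmoved.
- **Disagreements:** the top camera placed the hub and holder 3–5 mm away from where the wrist camera did. I used the wrist camera, and the fit confirmed it. A steady sideways force of about 8 N remained during the push.
- **Not checked:** I had no direct reading that the mixer was running. I judged that from the hub being at its stop.

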